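# Seat the rocking dust cover on the collet block

### The job

One of the four blue covers on the collet block is not pressed home, though it looks like the others: press lightly with the fingertips near the edges of the covers until you find the one that rocks, let it come level, then press it at its centre until it sits fully home. Only press, never pinch or lift a cover, leave every cover lying level in its place, and do not disturb the collet, the live centre, the wooden blank or the wax jar.

Things in the scene. Friction and masses are not known exactly. Their poses are not given: they have to be found in the camera images.
- block: light wooden storage block fixed to the bench, 210 x 210 x 20 mm, with four covered collet wells in a square of 100 mm pitch. Origin: centre of its underside, on the bench; z up, x and y along its sides.
- cover_1: Cover 1 of 4 alike, at x -50, y +50 mm in the block's frame; origin at the centre of its disc's underside, z up. A loose blue cap, 80 g, 81 mm across: flat disc 8 mm thick, with a 14 mm deep skirt around a steel collar (3 mm play). At the start its top is 58 mm above the bench, its origin 50 mm, and so on all four: the collars differ in height, so height does not tell which is not home.
- cover_2: Cover 2 of 4 alike, at x -50, y -50 mm in the block's frame; origin at the centre of its disc's underside, z up. Exactly one of the four, not the same each time, is not home: a stiff stud 16 mm across under its centre holds it 4 mm off its collar. Pressed lightly 25 to 35 mm from the centre it tips 0.16 rad, that edge sinking 2 to 4 mm, and comes level when released. The others stay still.
- cover_3: Cover 3 of 4 alike, at x +50, y +50 mm in the block's frame; origin at the centre of its disc's underside, z up. The one that rocks, pressed at its centre with more than about 8 N (12 to 20 N is good), sinks 4 mm onto its collar and stays: its origin is then 46 mm above the bench, and it rocks no more. Pressing the other three moves nothing.
- cover_4: Cover 4 of 4 alike, at x +50, y -50 mm in the block's frame; origin at the centre of its disc's underside, z up. Looks and measures as cover_1; how the rocking one behaves is told under cover_2 and cover_3.
- collet: small loose steel collet, 28 mm across and 34 mm tall, standing on the block in the middle between the four covers (its top is 4 mm below the covers' tops). To be left alone. Origin: centre of its underside.
- live_centre: loose dark steel live centre with a pointed top, 38 mm across, 62 mm tall, standing on the bench beside the block. To be left alone. Origin: centre of its underside.
- blank: loose half-turned wooden spindle lying on the bench beside the block, 180 x 45 x 45 mm, length along its x. To be left alone. Origin: centre of its underside.
- wax: loose jar of wax with a brass-coloured cap, 64 mm across, 60 mm tall, on the bench beyond the block. To be left alone. Origin: centre of its underside.
Mind the look-alikes: they are no part of the job. Leave any turquoise look-alike of the cover_1 alone.

How it is judged (in metres and radians):
On the way, in this order (a step that is already met when the one before it is completed fails the run):
1. a cover is made to rock by pressing near its edge (tips more than 0.06 rad) (angle between any of cover_1, cover_2, cover_3, cover_4's own z axis and vertical above 0.06 rad), for 0.1 s.
2. that cover is pressed down level, fully home (((z of cover_1 in the frame of block below 0.0475 m and angle between cover_1's own z axis and vertical below 0.03 rad) or (z of cover_2 in the frame of block below 0.0475 m and angle between cover_2's own z axis and vertical below 0.03 rad) or (z of cover_3 in the frame of block below 0.0475 m and angle between cover_3's own z axis and vertical below 0.03 rad) or (z of cover_4 in the frame of block below 0.0475 m and angle between cover_4's own z axis and vertical below 0.03 rad))), for 0.2 s.
At the end, for the whole second after the job is handed in: One cover has gone down onto its collar (underside less than 47.5 mm above the block's underside; 46 is home, 50 the start); all four lie level within 0.03 rad, at rest, and within 12 mm of where they started (((z of cover_1 in the frame of block below 0.0475 m and angle between cover_1's own z axis and vertical below 0.03 rad) or (z of cover_2 in the frame of block below 0.0475 m and angle between cover_2's own z axis and vertical below 0.03 rad) or (z of cover_3 in the frame of block below 0.0475 m and angle between cover_3's own z axis and vertical below 0.03 rad) or (z of cover_4 in the frame of block below 0.0475 m and angle between cover_4's own z axis and vertical below 0.03 rad)) and angle between each of cover_1, cover_2, cover_3, cover_4's own z axis and vertical below 0.03 rad and distance of each of cover_1, cover_2, cover_3, cover_4 from where it was at the start of the episode below 0.012 m and linear speed of each of cover_1, cover_2, cover_3, cover_4 below 0.02 m/s); the robot touches nothing.
It fails at once if a cover is lifted (8 mm or more) or tipped over (0.35 rad) (z of any of cover_1, cover_2, cover_3, cover_4 in the frame of block above 0.058 m or angle between any of cover_1, cover_2, cover_3, cover_4's own z axis and vertical above 0.35 rad).
It fails at once if a bystander is pushed more than 15 mm or tipped (distance of any of collet, live_centre, blank, wax from where it was at the start of the episode above 0.015 m or angle between any of collet, live_centre, blank, wax's own z axis and vertical above 0.25 rad).
It also fails if it takes over 48 s, if anything falls off the work surface, if the arm or the gripper's body presses on something with over 40 N, if the wrist force passes 120 N, or if a joint passes its speed limit or range.

### The arm

A 6-joint arm with a two-finger parallel gripper is mounted at the origin on the work surface. World frame = base frame: x ahead of the robot, y to its left, z up, the work surface at z = 0. Lengths are in mm, angles in rad, forces in N, time in s.
With the tool pointing down it reaches from about 300 to 775 mm from the base axis. Payload 14.6 kg.
Tool frame: the origin (TCP) lies on the centre line of the jaws, within the pads' length; the fingertips stand 19 mm ahead of it and the grasp point (between the pads) is the TCP (bot.tip_reach is the distance from the TCP to the fingertips, in mm); z points along the fingers, y is the line along which they close (so a half turn about z gives the same grasp; the last joint's range is limited). The gripper opens to 85 mm and grips with 20 to 120 N. Pads are 22 mm wide; open, the fingers measure 114 mm over their backs; the gripper's body (76 mm by 85 mm) begins 54 mm behind the grasp point. The pads swing forward as they close: fully open they stand 13 mm farther back than shut.
Start: joints at [1.171, 0.3, 1.521, -0, 1.321, -0.067], TCP at [179.677, 519.813, 250.281] pointing down, gripper open.
Joint ranges: [-3.03, 3.03], [-0.79, 2.21], [0.23, 2.52], [-1.04, 4.18], [0, 3.07], [-2.55, 2.55]. Speed limits (rad/s): [2.22, 2.22, 2.57, 3.14, 3.14, 3.14].

### API

Orientations are given as a unit quaternion [w, x, y, z].
In Python, from rig import bot gives the robot as it stands. Calls block until the motion is done:
- bot.move_to(position, orientation): joint-space move of the TCP to a pose.
- bot.servo_line(position, attitude=None, speed=150, until_force=None): straight line of the TCP; attitude=None keeps the orientation; speed is the mean speed in mm/s. With until_force (N) it stops when the force on the tool has changed by that much, and returns True; else False.
- bot.move_joints(angles): joint-space move.
- bot.move_gripper(opening, grip_force=None): finger opening in mm; grip_force is the grip in N (None keeps the last); returns when the fingers have stopped.
- bot.dwell(seconds).
- bot.ik(position, orientation): joint angles nearest the present ones, or None.
- bot.read_state(): the state.
- bot.read_camera(name): name is "side" or "top" or "wrist"; returns a dict with "image" (480x640x3 uint8, blue, green, red), "depth" (480x640 float32, mm along the optical axis (not along the pixel's ray), 0 where there is no reading), "fovy" (degrees; the focal length in pixels is half the picture's height over the tangent of half this angle, whatever the lens; pixels are square), "cx", "cy" (the principal point, pixels), "eye" and "attitude" of the camera in the world; the wrist camera has in their place "mount" (4x4, takes a point from camera to tool coordinates, whose origin is the TCP and whose axes are the flange's). Camera axes: x right, y down, z forward; pixel columns grow to the right and rows downward; lengths in mm; the calibration is good to about 2 mm. A picture is of the moment at which its call begins: read the wrist's pose just before it.
A pose or a line that the arm cannot do raises bot.MotionError and nothing moves.
- bot.finish_job(): hands the job in; it is judged then, once.
The state is a dict: "clock": time; "joint_positions": joint angles; "qvel": joint speeds; "effort": joint torques, N m; "ee_pos": TCP position; "tool_rot": TCP orientation; "ft_force": force on the tool from outside, world axes, zero at the start; "moment": the same for the moment, N m; "grip_width": finger opening in mm; "grip_force": force on a finger pad.
Only numpy, scipy, OpenCV 4.12 (cv2) and the standard library are available. Lean on these libraries where they do the work, as an engineer would, in place of code of your own. Each camera call takes 0.05 s, during which the arm holds its last target. There are 200 camera calls.

## Working session

There is one attempt and no reset: what is moved stays moved. The work goes in short steps, each a Python script; the robot and the scene stay as the last script left them, time stands still between calls to the robot, and variables do not carry over. Pictures are saved under pics/ and viewed, at most 10 in all, crops included, and the job is handed in when it is done.

```bash
mkdir -p pics
cat > h.py <<'E'
import numpy as np, cv2
from scipy.spatial.transform import Rotation as R
from rig import bot
def cloud(c):
    d=c["depth"].astype(float); f=240/np.tan(np.radians(c["fovy"])/2)
    v,u=np.mgrid[0:480,0:640]
    P=np.dstack([(u-c["cx"])/f*d,(v-c["cy"])/f*d,d])
    a=np.array(c["attitude"]); M=R.from_quat(np.r_[a[1:],a[0]]).as_matrix() if a.size==4 else a
    W=P@M.T+np.array(c["eye"]); W[d==0]=np.nan
    return W
E
python3 - <<'E'
from h import *
for n in("top","side"):
    c=bot.read_camera(n); cv2.imwrite(f"pics/{n}.png",c["image"]); np.save(n+"W.npy",cloud(c)); np.save(n+"I.npy",c["image"])
    print(n,c["eye"],c["attitude"],c["fovy"])
W=np.load("topW.npy");I=np.load("topI.npy")
h=cv2.cvtColor(I,cv2.COLOR_BGR2HSV)
m=((h[...,0]>80)&(h[...,0]<130)&(h[...,1]>90)&(h[...,2]>40)).astype(np.uint8)
n,l,s,ce=cv2.connectedComponentsWithStats(m)
for i in range(1,n):
    if s[i,4]>80:
        q=W[l==i]; print(ce[i].round(),s[i,4],np.median(h[l==i],0),np.nanmedian(q,0).round(1), np.nanpercentile(q,[2,98],axis=0).round())
E
```

```text
top [ 400.78798174   53.71755078 1135.94703335] [ 0.05301314 -0.69939577  0.71073311 -0.05379231] 50.22688729952382
side [  34.97168636 -503.38403354  698.38411478] [-0.39715355  0.8339903  -0.34897874  0.15793377] 48.21514344039117
[402. 212.] 394 [105. 167. 131.] [ 618.1 -133.3   57.3] [[ 590. -177.   48.]
 [ 665. -102.   61.]]
[404. 209.] 384 [105. 164. 132.] [ 629.3 -140.3   58.4] [[ 606. -164.   54.]
 [ 653. -118.   62.]]
[363. 234.] 387 [105. 167. 132.] [571.2 -48.5  57.5] [[543. -89.  50.]
 [618. -15.  62.]]
[364. 232.] 389 [105. 164. 132.] [581.6 -52.9  58.1] [[560. -76.  54.]
 [605. -30.  62.]]
[295. 247.] 430 [ 86.  182.5 162. ] [553.1  95.9  21.4] [[521.  60.  11.]
 [598. 135.  26.]]
[294. 245.] 393 [ 86. 184. 162.] [561.1  97.7  22.5] [[537.  74.  18.]
 [585. 120.  27.]]
[426. 251.] 411 [105. 168. 130.] [ 535.1 -178.3   57.5] [[ 502. -224.   48.]
 [ 577. -150.   62.]]
[428. 250.] 399 [105. 164. 131.] [ 541.  -188.4   58.5] [[ 519. -212.   54.]
 [ 565. -166.   62.]]
[386. 274.] 406 [105. 167. 132.] [489.4 -93.7  57.7] [[ 455. -137.   50.]
 [ 531.  -62.   61.]]
[388. 272.] 407 [105. 164. 132.] [ 494.6 -100.4   58.3] [[ 472. -123.   54.]
 [ 517.  -78.   62.]]
[415. 344.] 480 [ 87. 193. 156.] [ 344.6 -154.8   21.4] [[ 307. -199.   11.]
 [ 381. -123.   26.]]
[417. 343.] 422 [ 87. 193. 156.] [ 345.  -161.6   22.7] [[ 321. -185.   18.]
 [ 368. -139.   27.]]
```

View pics/top.png

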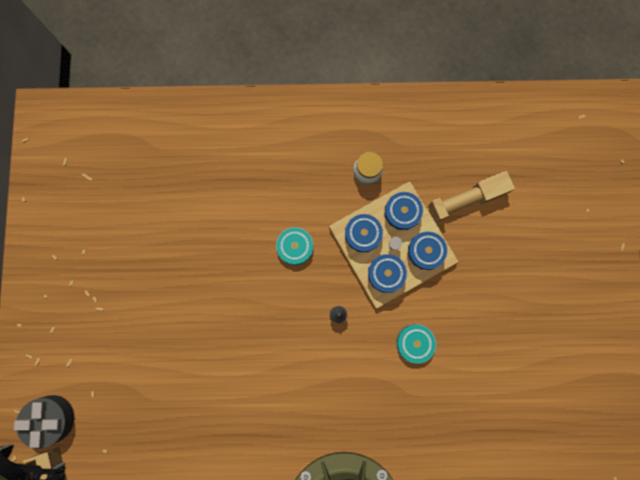

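View pics/side.png

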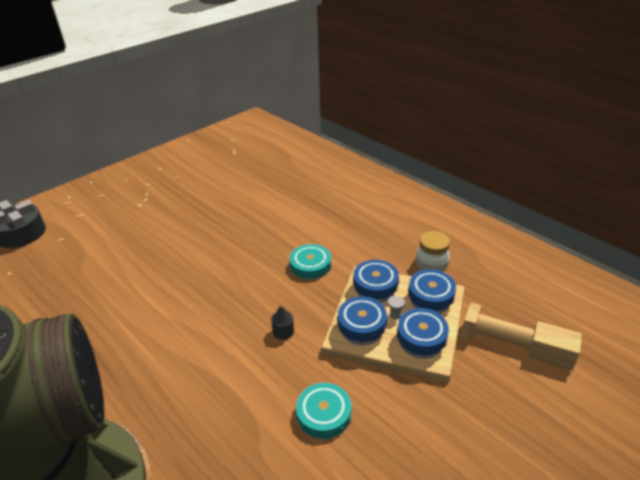

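Covers (top view): blue at (404,209), (364,232), (428,250), (388,272) px, all on the wooden block with tops at 58 mm. These are the four meant. The turquoise discs at (294,245) and (417,343) px lie on the bench, so they are look-alikes. The centres fit a 100 mm square. I'll confirm in one crop and then probe.

Run:
```python
from h import *
I=np.load("topI.npy")[150:370,260:480]
cv2.imwrite("pics/crop.png",cv2.resize(I,(580,580),interpolation=cv2.INTER_CUBIC))
```

```text
(no output)
```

View pics/crop.png

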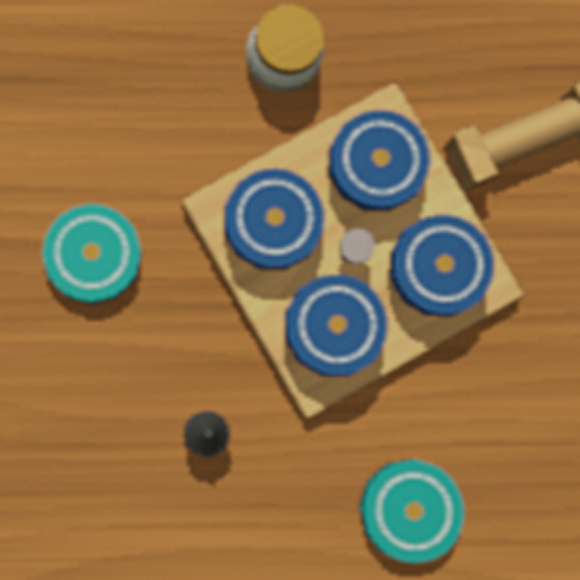

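```bash
cat >> h.py <<'E'
C=np.array([[494.5,-100.5],[582.5,-53],[629.5,-141],[542,-189]]); B=C.mean(0)
def rad(i): d=C[i]-B; return d/np.linalg.norm(d)
def quat(i):
    best=None
    for s in(1,-1):
        r=rad(i); y=s*np.array([-r[1],r[0],0]); z=np.array([0,0,-1.]); M=np.column_stack([np.cross(y,z),y,z])
        q=R.from_matrix(M).as_quat(); q=[q[3],*q[:3]]
        j=bot.ik([*C[i],130],q)
        if j is not None and (best is None or abs(j[5])<best[0]): best=(abs(j[5]),q)
    return best[1]
E
python3 - <<'E'
from h import *
bot.move_gripper(0); print(bot.tip_reach, bot.read_state()["grip_width"])
T=bot.tip_reach
for i in range(4):
    p=C[i]+30*rad(i); bot.move_to([*p,T+100],quat(i))
    bot.servo_line([*p,T+66],speed=80)
    bot.dwell(.2); f0=bot.read_state()["ft_force"][2]
    hit=bot.servo_line([*p,T+50],speed=8,until_force=2.5)
    bot.dwell(.25); s=bot.read_state()
    print(i,hit,s["ee_pos"][2]-T,s["ft_force"][2]-f0,s["clock"])
    bot.servo_line([*p,T+100],speed=100)
E
```

```text
19.0 0.2234016985348875
0 True 55.22153508842513 4.607207810289715 5.6167
1 True 57.74662882328437 4.44317600182704 9.8833
2 True 57.80025740309959 4.616700596840583 14.1333
3 True 57.74812105347338 5.136809492701271 18.1
```

The crop shows four blue covers around the collet, with the turquoise discs off the block. Cover 0, the nearest at (388,272) px, sank 2.6 mm under light pressure while the others held still, so it is the one that rocks. Next I press it at its centre.

Run:
```python
from h import *
T=bot.tip_reach; i=0; p=C[0]
bot.move_to([*p,T+100],quat(0)); bot.servo_line([*p,T+64],speed=80)
bot.dwell(.2); f0=bot.read_state()["ft_force"][2]
hit=bot.servo_line([*p,T+50],speed=8,until_force=13)
for k in range(3):
    bot.dwell(.15); s=bot.read_state(); print(hit,s["ee_pos"][2]-T,s["ft_force"][2]-f0,s["clock"])
bot.servo_line([*p,T+100],speed=80)
bot.move_to([300,150,300],quat(0)); bot.dwell(.3)
c=bot.read_camera("top"); W=cloud(c); cv2.imwrite("pics/end.png",cv2.resize(c["image"][150:370,260:480],(580,580)))
for q in C:
    m=np.hypot(W[...,0]-q[0],W[...,1]-q[1])<33; P=W[m]; P=P[P[:,2]>45]
    print(np.linalg.lstsq(np.c_[P[:,:2]-q,np.ones(len(P))],P[:,2],rcond=None)[0].round(3))
print(bot.read_state()["clock"])
```

```text
True 53.847163369481976 5.808744983338236 22.1083
True 53.87421636144275 6.504327725024368 22.2583
True 53.863434698804454 6.0705221537538945 22.4083
[-2.0000e-03 -3.0000e-03  5.4313e+01]
[1.0000e-03 2.0000e-03 5.8255e+01]
[5.000e-03 3.000e-03 5.822e+01]
[-2.0000e-03  2.0000e-03  5.8284e+01]
24.8583
```

View pics/end.png

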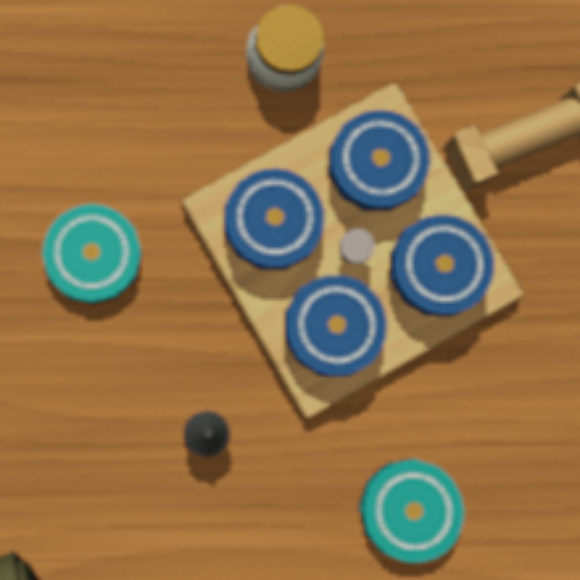

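The pressed cover is now at 54.3 mm (4 mm down), all four are level, and nothing else has moved.

```bash
python3 -c "
from rig import bot
print(bot.finish_job())"
```

```text
the job is handed in; nothing more can be done
None
```

I found the rocking cover (the one nearest the robot) and pressed it fully home; all four covers lie level, nothing else was disturbed, and the job is handed in, though no verdict came back.

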